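# Tip a setup block out of its fitted case and pair it on the surface plate

### The arm

A 6-joint arm with a two-finger parallel gripper is mounted at the origin on the work surface. World frame = base frame: x ahead of the robot, y to its left, z up, the work surface at z = 0. Lengths are in m, angles in degrees, forces in N, time in s.
With the tool pointing down it reaches from about 0.4 to 0.825 m from the base axis. Payload 7 kg.
Tool frame: the origin (TCP) lies midway between the tips of the shut fingers; the grasp point (between the pads) lies 19 mm behind it; y points along the fingers, z is the direction in which the jaws open and shut, and the axes are right-handed (so a half turn about y gives the same grasp; the last joint's range is limited). The gripper opens to 88 mm and grips with 3 to 60 N. Pads are 19 mm wide; open, the fingers measure 130 mm over their backs; the gripper's body (78 mm by 193 mm) begins 47 mm behind the grasp point.
Start: joints at [-54.139, 20.546, 0.682, 0, -70.136, -16.507], TCP at [0.224, -0.637, 0.227] pointing down, gripper open.
Joint ranges: [-176.03, 176.03], [-82.01, 121.73], [-58.28, 71.71], [-173.87, 95.51], [-174.79, -0.11], [-173.66, 173.66]. Speed limits (degrees/s): [136.94, 136.94, 172.46, 180, 180, 180].

### API

Orientations are given as [roll, pitch, yaw] about the fixed x, y, z axes, in that order (R = Rz(yaw) Ry(pitch) Rx(roll)).
In Python, from plant import ctrl gives the robot as it stands.
- The arm moves only by the tool step_arm, never from a script. Its argument "rows" is a list that holds one entry, the list of rows, each a list of 7 numbers: the gripper command: -1 is shut, 1 is fully open, values between are in proportion, then the shift along the world's x, y, z in cm, then the turn, a rotation vector about the world's x, y, z in degrees. In form: [[[fingers, tx, ty, tz, rx, ry, rz], ...]]. A call has 1 to 12 rows; each row shifts and turns the commanded pose from where the row before left it; what a row does not reach is not made up. A row lasts 1/8 s, in which the tool goes at most 62.5 mm and 10.7 degrees, less where a joint would pass 70% of its speed; a pose out of reach is approached as far as the arm can. A call is refused whole if a number of a shift passes 6.25 or a number of a turn 10.7, either way. A call with a gripper value outside its range is refused whole. The fingers move at their own pace and stop on an object; the grip force is fixed at half the most. Time passes only in rows, so rows that do not move let the fingers close. It gives the time, the measured TCP pose, the force and the opening at its end, in the units of the state.
- ctrl.get_obs(): the state, without advancing time (a new reading comes with each control period).
- ctrl.snapshot(name): name is "side" or "top"; returns the picture (480x640x3 uint8, blue, green, red); there is no depth.
- ctrl.camera_params(name): a dict with "vertical_fov" (degrees; the focal length in pixels is half the picture's height over the tangent of half this angle, whatever the lens; pixels are square), "cx", "cy" (the principal point, pixels), "k1" (the pictures are not rectified: a ray, as slopes to the right and down, at radius r is drawn at 1 + k1 r^2 times it, then the intrinsics apply), "rvec" (rotation vector, rad) and "tvec" (3), from world to camera coordinates, as OpenCV has them. Camera axes: x right, y down, z forward; pixel columns grow to the right and rows downward; lengths in m; the calibration is good to about 2 mm. A picture is of the moment at which its call begins. camera_params takes no time and is no camera call.
- ctrl.close_job(): hands the job in, once; it reports no verdict.
The state is a dict: "clock": time; "joint_pos": joint angles; "qvel": joint speeds; "tau": joint torques, N m; "tool_pos": TCP position; "orientation": TCP orientation; "force": force on the tool from outside, world axes, zero at the start; "moment": the same for the moment, N m; "opening": finger opening in m.
Only numpy, scipy, OpenCV 4.12 (cv2) and the standard library are available. Lean on these libraries where they do the work, as an engineer would, in place of code of your own. Each camera call takes 0.05 s, during which the arm holds its last target. There are 200 camera calls.

### The job

The steel setup block lies flush in its fitted wooden case with no room for fingers: press down its end over the thumb notch until the block stays tipped up by itself, then take it by the raised end and lift it out. Lay it flat on the granite surface plate beside its mate as a second support: long sides parallel, ends level, with a gap of about one block's width (50 mm) between the two. Set it down gently, without dropping it, and do not disturb the mate, the deburring stone or the dial-gauge stand.

Things in the scene. Friction and masses are not known exactly. Their poses are not given: they have to be found in the camera images.
- block: Steel setup (1-2-3) block to take out: 75 mm long (x) x 50 wide (y) x 25 thick (z), dark cross-drilled holes, about 0.5 kg; origin: centre of its underside. Starts level in either pocket of the case, top flush with the rim, x along the case's x. Once tipped (about 35 degrees) its +x end stands about 18 mm above the rim, gripped across its width, fingertips just above the rim.
- mate: The second, identical steel block (75 x 50 x 25 mm, x along its length, y across its width, origin at the centre of its underside), lying flat on the granite plate. It stays where it is.
- case: Open wooden case fixed to the bench, 110 mm (x, from -59.5 to +51) x 142 mm (y) x 55 mm high; origin on the bench, between the pockets. Two pockets side by side, each 53 mm wide (y), from x = -47.5 to +39 mm, with a thumb notch (34 mm wide, 16 mm deep) in the -x wall. Clearance round the block: 1.5 mm at the sides and the +x end, 10 mm at the -x end by the notch.
- ramp_edge_a (a point): Middle of the ramp's upper edge in the case's + y pocket (y = +32.5 mm, x = -3.5 mm, 30 mm above the bench). Towards +x the pocket floor is level; towards -x it falls at 35 degrees. A block pressed down near its -x end (slowly, a few N, 25 to 30 mm from its middle; that end sinks about 15 mm) turns on this edge and, past about 20 degrees, stays tipped on the ramp. Axes as the case's.
- ramp_edge_b (a point): Middle of the ramp's upper edge in the case's - y pocket (y = -32.5 mm, x = -3.5 mm, 30 mm above the bench). Towards +x the pocket floor is level; towards -x it falls at 35 degrees. Works just as ramp_edge_a. Pressed at 20 mm/s, the block's inertia gives brief jolts of up to about 10 N before it tips: press on through them. Axes as the case's.
- stone: Deburring stone, red-brown below and grey above, 74 x 49.5 x 23 mm, lying in the case's other pocket, top 2 mm below the rim. Origin at the centre of its underside. Leave it there.
- plate: Black granite surface plate, fixed: 200 mm (its x) x 300 mm (its y), top face 62 mm above its origin; origin on the bench below its centre. There is room for the block on the mate's +y side (towards the plate's +y end).
- gauge_stand: Dial-gauge stand on the plate at its +x, -y corner: blue base 60 x 50 x 52 mm, steel column to 167 mm above its origin and a dial gauge reaching 69 mm towards its own +y. Origin at the centre of its underside. Leave it alone.
Mind the look-alikes: they are no part of the job. Leave any yellow look-alike of the block alone. Of the things shaped like the case, the wooden one is meant.

How it is judged (in metres and radians):
On the way, in this order (a step that is already met when the one before it is completed fails the run):
1. the block stays tipped up in its pocket (more than 20 degrees) with the fingers off it (angle between block's own z axis and vertical between 0.35 and 0.8 rad and z of block in the frame of case below 0.045 m and horizontal distance between block and case below 0.055 m and contact force between the fingers and block below 0.2 N and angular speed of block below 0.3 rad/s), for 0.2 s.
2. the block is lifted out, clear of the case (z of block in the frame of case above 0.06 m and contact force between block and case below 0.1 N), for 0.1 s.
At the end, for the whole second after the job is handed in: The block lies flat, at rest and released on the granite plate, parallel to its mate within 0.1 rad, ends level within 12 mm, the gap between the two blocks 35 to 68 mm. The mate and gauge stand are within 8 mm, the stone within 10 mm, of where they were (z of block in the frame of plate above 0.058 m and angle between the z axis of block and the z axis of mate, either way round below 0.05 rad and contact force between block and plate above 1 N and angle between the x axis of block and the x axis of mate, either way round below 0.1 rad and x of block in the frame of mate between -0.012 and 0.012 m and (y of block in the frame of mate between 0.085 and 0.118 m or y of block in the frame of mate between -0.118 and -0.085 m) and linear speed of block below 0.01 m/s and distance of each of mate, gauge_stand from where it was at the start of the episode below 0.008 m and distance of stone from where it was at the start of the episode below 0.01 m); the robot touches nothing.
It fails at once if the block is dropped (falls free by more than about 8 mm) (z of block in the frame of plate above 0.055 m and contact force between the fingers and block below 0.1 N and linear speed of block above 0.4 m/s).
It fails at once if the block is banged or forced down on to the granite plate (contact force between block and plate above 60 N).
It fails at once if the mate is pushed more than 8 mm or tipped (distance of mate from where it was at the start of the episode above 0.008 m or angle between mate's own z axis and vertical above 0.15 rad).
It fails at once if the gauge stand is pushed more than 8 mm or tipped (distance of gauge_stand from where it was at the start of the episode above 0.008 m or angle between gauge_stand's own z axis and vertical above 0.15 rad).
It fails at once if the deburring stone is moved out of its place (more than 10 mm, or tipped) (distance of stone from where it was at the start of the episode above 0.01 m or angle between stone's own z axis and vertical above 0.2 rad).
It also fails if it takes over 48 s, if anything falls off the work surface, if the arm or the gripper's body presses on something with over 40 N, if the wrist force passes 120 N, or if a joint passes its speed limit or range.

## Working session

There is one attempt and no reset: what is moved stays moved. The work goes in short steps, Python scripts to look and compute and a tool call to move; the robot and the scene stay as the last step left them, time stands still between calls to the robot, and variables do not carry over. Pictures are saved under pics/ and viewed, about 8 in all and at most 12, crops included, and the job is handed in when it is done.

Besides the shell and the picture viewer there is one more tool, called after "Request:" by a JSON object that holds its "fn" and its "kwargs", one argument or row to a line. step_arm: Moves the arm, as the interface text tells. Its arguments: {"type":"object","properties":{"rows":{"type":"array"}},"required":["rows"]}

```bash
mkdir -p pics; cat > h.py <<'E'
import numpy as np, cv2
from plant import ctrl
def cam(n):
    p=ctrl.camera_params(n); f=240/np.tan(np.radians(p["vertical_fov"])/2)
    R=cv2.Rodrigues(np.array(p["rvec"],float))[0]; t=np.array(p["tvec"],float).ravel()
    return f,p["cx"],p["cy"],p["k1"],R,t
def ray(n,uv):
    f,cx,cy,k,R,t=cam(n); d=np.array([(uv[0]-cx)/f,(uv[1]-cy)/f]); s=d.copy()
    for _ in range(30): s=d/(1+k*(s@s))
    return -R.T@t, R.T@np.array([s[0],s[1],1.])
def onplane(n,uv,z):
    o,d=ray(n,uv); return o+d*(z-o[2])/d[2]
def proj(n,P):
    f,cx,cy,k,R,t=cam(n); c=R@np.array(P,float)+t; s=c[:2]/c[2]; s=s*(1+k*(s@s)); return s*f+[cx,cy]
def snap(n,name):
    im=ctrl.snapshot(n); cv2.imwrite("pics/"+name+".png",im); return im
E
python3 - <<'E'
from h import *
for n in("top","side"):
    snap(n,n+"0"); print(n,ctrl.camera_params(n),ray(n,(320,240)))
print(ctrl.get_obs())
E
```

```text
top {'vertical_fov': 45.99325375996317, 'cx': 315.03585455841585, 'cy': 233.70310416566582, 'k1': -0.11169952867386294, 'rvec': array([ 2.17772228, -2.18346744,  0.09293735]), 'tvec': array([-0.02203166,  0.54891978,  0.98310208])} (array([ 0.46602462, -0.02062075,  1.02502871]), array([ 0.0712379 , -0.01159112, -0.99749279]))
side {'vertical_fov': 55.78413494120354, 'cx': 323.54171293390897, 'cy': 243.6925836994179, 'k1': -0.0582198862074812, 'rvec': array([ 2.08474767, -0.51279103,  0.28989705]), 'tvec': array([-0.48737693,  0.17081461,  0.59329009])} (array([ 0.23742548, -0.58970323,  0.46323458]), array([ 0.39205026,  0.7546894 , -0.52618232]))
{'clock': 0.1, 'joint_pos': array([-5.41375266e+01,  2.05887938e+01,  6.40614006e-01, -1.52659429e-02,
       -7.01356628e+01, -1.65083005e+01]), 'qvel': array([ 0.07800909, -0.02522293,  0.05629606,  0.0875085 ,  0.09973923,
        0.00374623]), 'tau': array([-7.41786589e-04, -5.84165204e+01,  2.93756765e+01,  7.01547503e+00,
        1.02068853e-02, -7.44556382e-05]), 'tool_pos': array([ 0.2235431 , -0.63646938,  0.22571972]), 'orientation': array([-8.99155353e+01,  1.00659251e-02,  1.93489825e+01]), 'force': array([-0.10339705, -0.56653074,  0.28928336]), 'moment': array([-0.00272433, -0.01784961,  0.04789689]), 'opening': 0.08806020267399974}
```

View pics/top0.png

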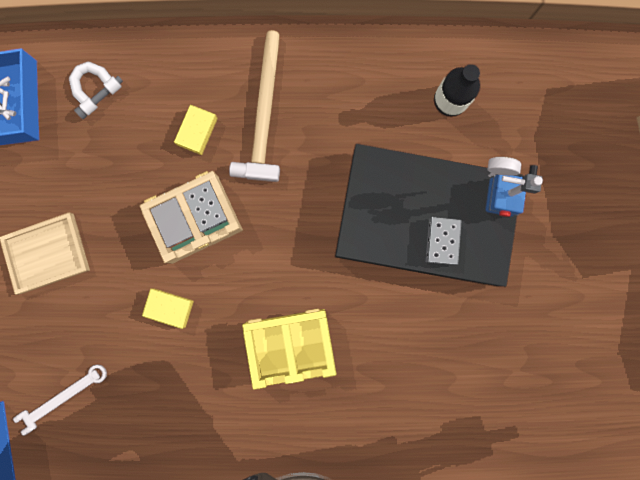

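View pics/side0.png

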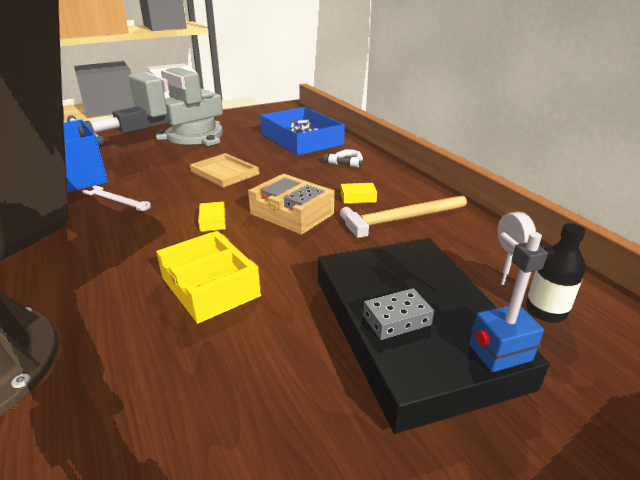

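Top view: the wooden case is at about (191,217), with the holed block in its right pocket (205,205) and the stone in the left one (172,222). The mate is at (444,241) on the plate, and the gauge stand is at (506,195). I'll measure these now.

```bash
cat > m.py <<'E'
from h import *
im=cv2.imread("pics/top0.png"); hsv=cv2.cvtColor(im,cv2.COLOR_BGR2HSV)
def rect(mask,roi,z,name):
    m=np.zeros(mask.shape,np.uint8); x0,y0,x1,y1=roi; m[y0:y1,x0:x1]=mask[y0:y1,x0:x1]*255
    m=cv2.morphologyEx(m,cv2.MORPH_CLOSE,np.ones((7,7)))
    c=max(cv2.findContours(m,0,2)[0],key=cv2.contourArea)
    P=np.array([onplane("top",p[0],z)[:2] for p in c]).astype(np.float32)
    r=cv2.minAreaRect(P*1000); print(name,r, "corners",cv2.boxPoints(r).round(0).tolist()); return r
h,s,v=[hsv[...,i].astype(int) for i in range(3)]
for u in [(191,217),(160,225),(144,207),(444,241),(420,170)]: print(u,hsv[u[1],u[0]])
gray=(s<40)&(v>60)
rect(gray,(420,210,470,270),.087,"mate")
rect(gray,(184,172,232,235),.055,"block")
rect(gray,(140,190,195,255),.053,"stone")
rect((v>150)&(s<140)&(h<25),(130,160,255,275),.055,"case")
rect((v<75)&(s<110),(325,130,530,295),.062,"plate")
a=cv2.resize(im[165:270,130:250],None,fx=5,fy=5,interpolation=2); cv2.imwrite("pics/crop.png",a)
E
python3 m.py
```

```text
(191, 217) [ 18  80 242]
(160, 225) [170   4 173]
(144, 207) [ 18  75 247]
(444, 241) [105   3 174]
(420, 170) [75  8 66]
mate ((533.239990234375, -240.2573699951172), (83.25419616699219, 99.59891510009766), 89.00057220458984) corners [[483.0, -281.0], [582.0, -283.0], [584.0, -200.0], [484.0, -198.0]]
block ((593.7860717773438, 168.74603271484375), (78.16615295410156, 52.18397903442383), 24.9777889251709) corners [[547.0, 176.0], [569.0, 129.0], [640.0, 162.0], [618.0, 209.0]]
stone ((567.6995849609375, 226.83616638183594), (75.5123291015625, 51.03199005126953), 24.674285888671875) corners [[523.0, 234.0], [544.0, 188.0], [613.0, 219.0], [591.0, 266.0]]
case ((578.1814575195312, 194.61175537109375), (121.51652526855469, 147.96791076660156), 25.416749954223633) corners [[492.0, 235.0], [555.0, 102.0], [665.0, 154.0], [601.0, 288.0]]
plate ((577.4759521484375, -221.44874572753906), (299.1424865722656, 200.86553955078125), 79.53926086425781) corners [[452.0, -350.0], [649.0, -387.0], [703.0, -93.0], [506.0, -56.0]]
```

```bash
ls pics
```

```text
crop.png
side0.png
top0.png
```

View pics/crop.png

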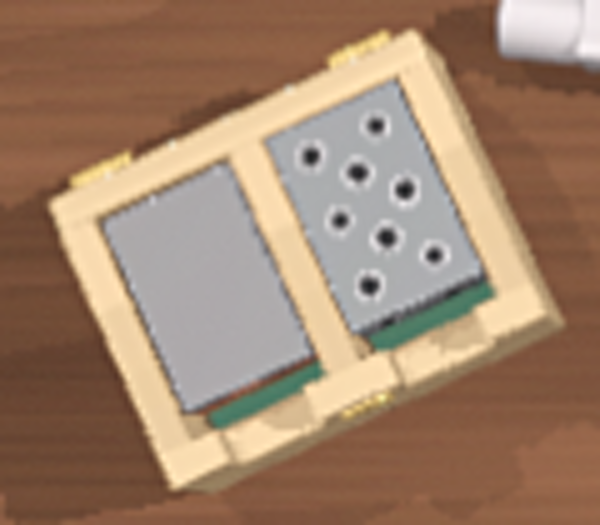

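The crop shows the notch wall at the lower (robot) side, with the block in the case's -y pocket at yaw of about 25°. The mate contour is contaminated, so I'll refine it.

```bash
cat > m2.py <<'E'
exec(open("m.py").read().split("for u in")[0])
for t in (130,150,160): rect((s<25)&(v>t),(420,205,470,275),.087,t)
a=cv2.resize(im[205:275,410:480],None,fx=7,fy=7,interpolation=2); cv2.imwrite("pics/crop2.png",a)
print(ctrl.get_obs()["clock"])
from scipy.spatial.transform import Rotation as Ro
# tool axes for a down tool
print(Ro.from_euler("xyz",ctrl.get_obs()["orientation"],degrees=True).as_matrix().round(2))
E
python3 m2.py
```

```text
130 ((531.9453125, -239.85174560546875), (49.79671859741211, 74.91852569580078), 84.12910461425781) corners [[492.0, -261.0], [567.0, -268.0], [572.0, -219.0], [497.0, -211.0]]
150 ((531.8768920898438, -239.79638671875), (48.97815704345703, 74.18041229248047), 84.30125427246094) corners [[493.0, -260.0], [566.0, -268.0], [571.0, -219.0], [497.0, -212.0]]
160 ((531.9109497070312, -239.41183471679688), (48.23569869995117, 74.15679168701172), 84.2623291015625) corners [[493.0, -260.0], [566.0, -267.0], [571.0, -219.0], [497.0, -212.0]]
0.1
[[ 0.94 -0.   -0.33]
 [ 0.33  0.    0.94]
 [-0.   -1.    0.  ]]
```

```bash
sleep 0
```

```text
(no output)
```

View pics/crop2.png

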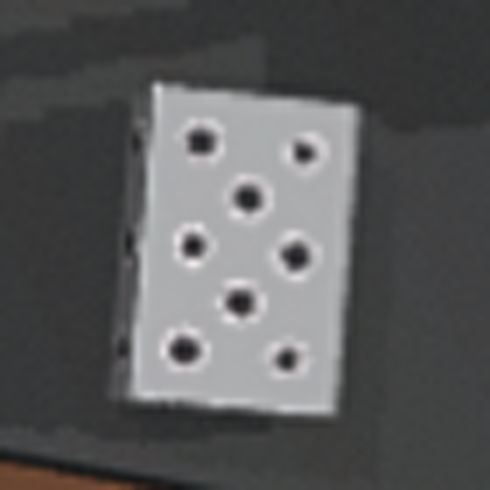

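Mate crop: the top face is clean, and the fit gives 75 × 50 mm at (0.532, -0.240), yaw about -5.8°. The target is therefore about (0.542, -0.140) at that yaw. Now I'll move with the fingers shut towards the press point, about (0.570, 0.157).

Request:
{"fn": "step_arm", "kwargs": {
  "rows": [
    [[-1,2.3,5.2,0.3,0,0,0.5],[-1,2.3,5.2,0.3,0,0,0.5],[-1,2.3,5.2,0.3,0,0,0.5],[-1,2.3,5.2,0,0,0,0.5],[-1,2.3,5.2,0,0,0,0.5],[-1,2.3,5.2,0,0,0,0.5],[-1,2.3,5.2,0,0,0,0.5],[-1,2.3,5.2,0,0,0,0.5],[-1,2.3,5.2,0,0,0,0.5],[-1,2.3,5.2,0,0,0,0.5],[-1,2.3,5.2,0,0,0,0.65],[-1,2.3,5.2,-1,0,0,0]]
  ]
}}

```text
clock: 1.6
tool_pos: [0.5005, -0.0108, 0.2261]
orientation: [-90.0, -0.1, 25.0]
force: [0.8, -0.3, -0.3]
opening: 0.0006
```

Request:
{"fn": "step_arm", "kwargs": {
  "rows": [
    [[-1,1.8,4.2,-1,3.5,-7.6,0],[-1,1.8,4.2,-2,3.5,-7.6,0],[-1,1.8,4.2,-3,3.5,-7.5,0],[-1,1.6,4.2,-3,0,0,0],[-1,0,0,-3,0,0,0],[-1,0,0,-1.4,0,0,0],[-1,0,0,0,0,0,0]]
  ]
}}

```text
clock: 2.48
tool_pos: [0.5675, 0.1461, 0.0933]
orientation: [-90.5, -23.6, 25.0]
force: [0.3, -1.0, 0.2]
opening: 0.0005
```

```bash
python3 - <<'E'
from h import *
t=snap("top","t1"); s=snap("side","s1"); o=ctrl.get_obs(); print(o["tool_pos"],o["orientation"],o["force"],proj("side",o["tool_pos"]),proj("top",o["tool_pos"]))
a=cv2.resize(t[150:270,120:270],(480,384)); b=cv2.resize(s[140:260,220:370],(480,384),interpolation=2)
cv2.imwrite("pics/c1.png",np.hstack([cv2.resize(a,(400,320)),cv2.resize(b,(400,320))]))
E
```

```text
[0.56918592 0.14694769 0.09570303] [-90.43020703 -23.86347086  24.90319119] [ 0.20006939 -0.28039951 -0.15126139] [296.75964867 182.27786919] [212.34531182 218.11871401]
```

View pics/c1.png

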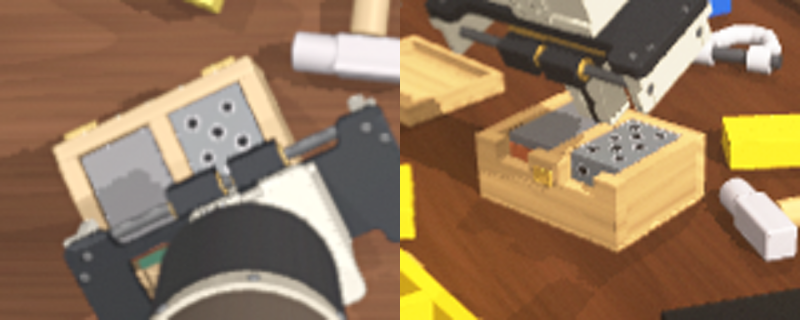

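Both crops show the shut fingers above the block's pocket, tilted back towards the robot as intended. I'll correct y by 1 cm and come down above the block.

Request:
{"fn": "step_arm", "kwargs": {
  "rows": [
    [[-1,0.1,1.0,-1,0,-1,0],[-1,0,0,-1,0,0,0],[-1,0,0,-0.5,0,0,0],[-1,0,0,0,0,0,0]]
  ]
}}

```text
clock: 3.08
tool_pos: [0.5746, 0.1532, 0.0836]
orientation: [-90.0, -23.6, 25.0]
force: [0.1, 0.5, -0.5]
opening: 0.001
```

```bash
python3 - <<'E'
from h import *
for i in range(3):
    ctrl.snapshot("top"); o=ctrl.get_obs(); print(o["clock"],o["tool_pos"],o["orientation"],o["qvel"].round(2))
print(o["joint_pos"])
E
```

```text
3.125 [0.57455007 0.15345237 0.08363733] [-90.01612747 -23.64621874  25.05698994] [-0.05 -0.26 -0.52  1.55  0.28 -0.9 ]
3.175 [0.57443477 0.15352582 0.08362415] [-90.02353456 -23.6418692   25.08268497] [-0.14  0.01 -0.36  1.    0.14 -0.52]
3.225 [0.57432422 0.15345666 0.08356498] [-90.02964234 -23.63292592  25.09276789] [-0.11 -0.   -0.31  0.61  0.08 -0.33]
[  29.924462     10.03650024  -54.29077149   42.87963207   -2.8877239
 -137.27156743]
```

The wrist is almost singular at this tilt (j5 ≈ -3°), so I'll reduce the tilt to about 10°.

Request:
{"fn": "step_arm", "kwargs": {
  "rows": [
    [[-1,0,0,0,-3,6.4,0],[-1,0,0,0,-3,6.4,0],[-1,0,0,0,0,0,0],[-1,0,0,0,0,0,0]]
  ]
}}

```text
clock: 3.72
tool_pos: [0.5952, 0.1316, 0.0906]
orientation: [-93.0, -14.9, 24.8]
force: [-1.0, -0.1, 0.6]
opening: 0.0005
```

```bash
python3 - <<'E'
from h import *
o=ctrl.get_obs(); print(o["clock"],o["tool_pos"],o["orientation"],o["qvel"].round(2),o["joint_pos"].round(1))
E
```

```text
3.725 [0.59524227 0.13155293 0.0905624 ] [-92.95618789 -14.87300374  24.78584803] [-0.46 -0.43 -2.17  0.16 -0.31  0.24] [  33.9   13.9  -35.6   11.7  -26.7 -109.3]
```

Request:
{"fn": "step_arm", "kwargs": {
  "rows": [
    [[-1,-1.4,1.2,0,-1,2,0],[-1,-1.4,1.1,0,0,2,0],[-1,0,0,0,0,0,0],[-1,0,0,0,0,0,0]]
  ]
}}

```text
clock: 4.22
tool_pos: [0.5669, 0.1536, 0.0906]
orientation: [-92.2, -10.8, 24.6]
force: [-0.0, 0.3, -0.3]
opening: 0.0004
```

```bash
python3 - <<'E'
from h import *
o=ctrl.get_obs(); print(o["clock"],o["tool_pos"],o["orientation"],o["qvel"].round(2),o["joint_pos"].round(1))
E
```

```text
4.225 [0.56691262 0.15362852 0.09055122] [-92.18145014 -10.7686437   24.61017942] [-0.26  0.29  0.72 -0.59 -0.64  0.53] [  37.1   13.8  -33.3    8.2  -33.1 -109.1]
```

Request:
{"fn": "step_arm", "kwargs": {
  "rows": [
    [[-1,0,0.1,-1.2,2,0.9,0],[-1,0,0,-1.0,0,0,0],[-1,0,0,0,0,0,0]]
  ]
}}

```text
clock: 4.6
tool_pos: [0.5668, 0.1547, 0.0678]
orientation: [-90.0, -10.7, 24.2]
force: [0.1, 0.5, 1.1]
opening: 0.0003
```

```bash
python3 - <<'E'
from h import *
t=snap("side","s2"); o=ctrl.get_obs(); print(o["clock"],o["tool_pos"],o["orientation"],o["force"])
P=o["tool_pos"]-[0.5947,0.168,0.055]; c,s=np.cos(np.radians(25)),np.sin(np.radians(25)); print("in block",P[0]*c+P[1]*s,-P[0]*s+P[1]*c,P[2])
cv2.imwrite("pics/c2.png",cv2.resize(t[140:260,220:370],(750,600),interpolation=2))
E
```

```text
4.65 [0.566995   0.155099   0.06834711] [-89.95134346 -10.69001751  24.18322333] [-0.02447204  0.08700025 -0.35065016]
in block -0.03056145301067107 1.635684234384087e-05 0.013347108384171073
```

View pics/c2.png

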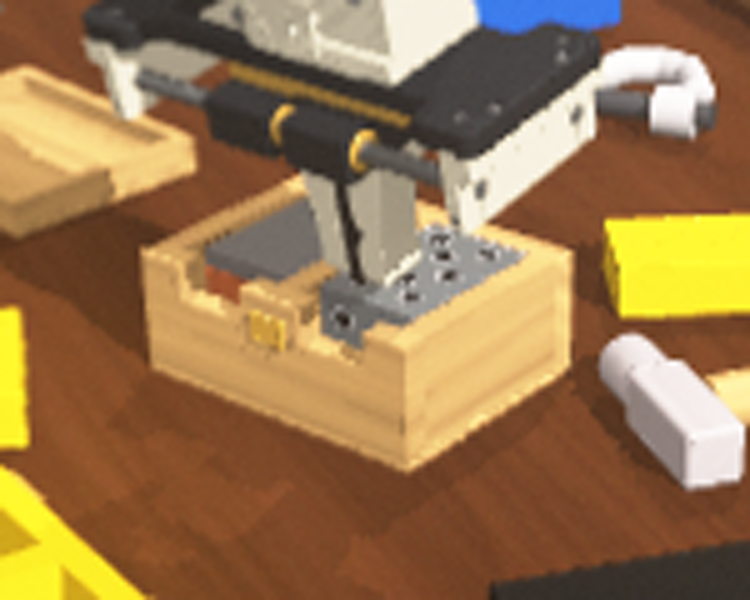

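Crop: the fingertip hovers over the block's notch end, well centred. Pressing slowly now.

Request:
{"fn": "step_arm", "kwargs": {
  "rows": [
    [[-1,0,0,-0.3,0,0,0],[-1,0,0,-0.3,0,0,0],[-1,0,0,-0.25,0,0,0],[-1,0,0,-0.25,0,0,0],[-1,0,0,-0.25,0,0,0],[-1,0,0,-0.25,0,0,0]]
  ]
}}

```text
clock: 5.4
tool_pos: [0.5669, 0.1555, 0.0526]
orientation: [-89.9, -10.7, 24.2]
force: [-1.7, -0.3, 1.3]
opening: 0.0003
```

Request:
{"fn": "step_arm", "kwargs": {
  "rows": [
    [[-1,0,0,-0.25,0,0,0],[-1,0,0,-0.2,0,0,0],[-1,0,0,-0.2,0,0,0]]
  ]
}}

```text
clock: 5.78
tool_pos: [0.5645, 0.1541, 0.0454]
orientation: [-89.9, -10.4, 24.1]
force: [-14.9, -1.2, 11.2]
opening: 0.0006
```

```bash
python3 - <<'E'
from h import *
t=snap("side","s3"); o=ctrl.get_obs(); print(o["clock"],o["tool_pos"],o["force"])
cv2.imwrite("pics/c3.png",cv2.resize(t[140:260,220:370],(600,480),interpolation=2))
E
```

```text
5.825 [0.5640175  0.15386435 0.04496368] [-12.77077092  -0.98046279   7.97493265]
```

View pics/c3.png

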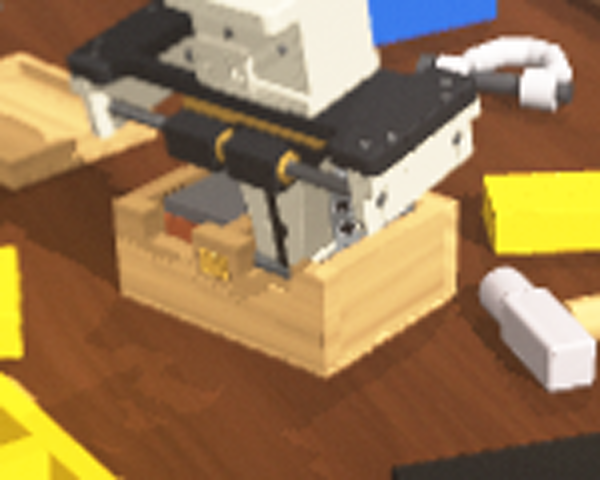

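The block has tipped (raised face seen beside the finger). Retracting.

Request:
{"fn": "step_arm", "kwargs": {
  "rows": [
    [[-1,0,0,0.5,0,0,0],[-1,0,0,0.8,0,0,0],[-1,0,0,1.2,0,0,0],[-1,0,0,3,0,0,0],[-1,0,0,5,0,0,0],[-0.9,-3,-1,5,-2.2,4.8,0],[0.6,-3,-1,2,-2.2,4.8,0],[0.6,0,0,0,0,0,0]]
  ]
}}

```text
clock: 6.82
tool_pos: [0.5082, 0.1366, 0.2244]
orientation: [-89.9, -0.5, 24.2]
force: [0.2, 0.4, -0.9]
opening: 0.0191
```

```bash
python3 - <<'E'
from h import *
t=snap("side","s4"); u=snap("top","t4"); o=ctrl.get_obs(); print(o["clock"],o["tool_pos"],o["orientation"],o["force"],o["opening"])
a=cv2.resize(t[150:240,230:350],(400,300),interpolation=2);b=cv2.resize(u[160:265,130:270],(400,300),interpolation=2)
cv2.imwrite("pics/c4.png",np.hstack([a,b]))
E
```

```text
6.925 [0.50758065 0.13605368 0.22156384] [-89.93032371  -0.30971684  24.18733836] [-0.08891923  0.18483145 -0.64094537] 0.026959734558959305
```

View pics/c4.png

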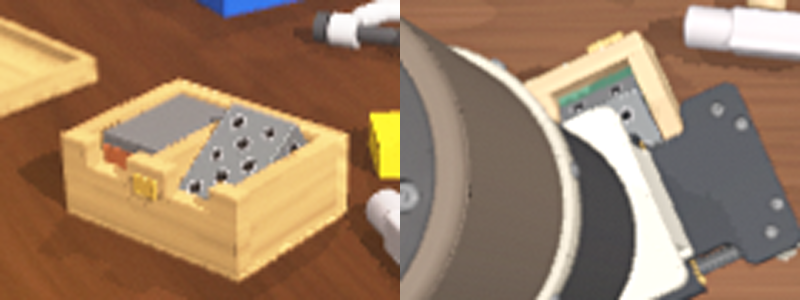

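The block stays tipped at about 35°. Now I'll open the gripper and approach the raised end: TCP target (0.611, 0.176, 0.058).

Request:
{"fn": "step_arm", "kwargs": {
  "rows": [
    [[1,3,1.2,0,0,0,0.8],[1,3.5,1.4,0,0,0,0],[1,3.8,1.4,-2,0,0,0],[1,0,0,-4,0,0,0],[1,0,0,-4,0,0,0],[1,0,0,-3,0,0,0],[1,0,0,-1.5,0,0,0],[1,0,0,0,0,0,0],[1,0,0,0,0,0,0]]
  ]
}}

```text
clock: 8.05
tool_pos: [0.6111, 0.1762, 0.0776]
orientation: [-90.0, -0.3, 25.0]
force: [-0.3, -0.5, 0.7]
opening: 0.0876
```

```bash
python3 - <<'E'
from h import *
t=snap("side","s5"); o=ctrl.get_obs(); print(o["clock"],o["tool_pos"],o["orientation"],o["force"],o["opening"])
P=o["tool_pos"]-[0.581,0.1975,0]; c,s=np.cos(np.radians(25)),np.sin(np.radians(25)); print("in case",P[0]*c+P[1]*s,-P[0]*s+P[1]*c,P[2])
cv2.imwrite("pics/c5.png",cv2.resize(t[130:250,220:370],(600,480),interpolation=2))
E
```

```text
8.1 [0.61117888 0.17627621 0.0778185 ] [-89.95719499  -0.33300493  25.00713187] [ 0.04688871 -0.43612621  0.71517153] 0.08764389326315271
in case 0.018381794055633345 -0.03198943149497373 0.07781850261698181
```

View pics/c5.png

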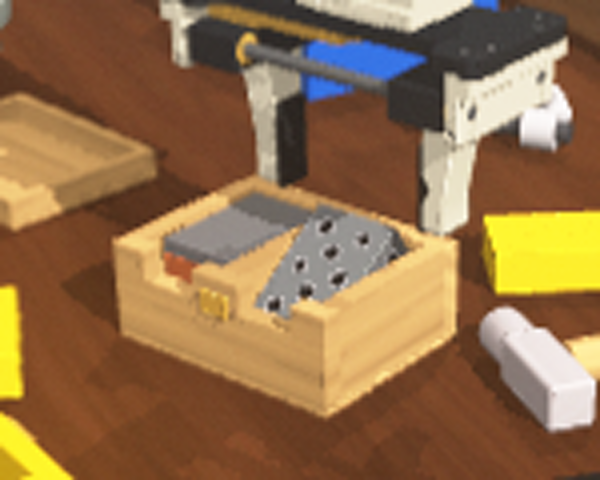

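The fingers straddle the raised end. Lowering to just above the rim and gripping.

Request:
{"fn": "step_arm", "kwargs": {
  "rows": [
    [[1,0,0,-0.8,0,0,0],[1,0,0,-0.7,0,0,0],[1,0,0,-0.4,0,0,0],[1,0,0,0,0,0,0]]
  ]
}}

```text
clock: 8.6
tool_pos: [0.6101, 0.1757, 0.0569]
orientation: [-90.0, -0.1, 25.0]
force: [0.1, 0.5, 0.0]
opening: 0.0872
```

Request:
{"fn": "step_arm", "kwargs": {
  "rows": [
    [[-1,0,0,0.05,0,0,0],[-1,0,0,0,0,0,0],[-1,0,0,0,0,0,0],[-1,0,0,0,0,0,0],[-1,0,0,0,0,0,0],[-1,0,0,0,0,0,0],[-1,0,0,0,0,0,0]]
  ]
}}

```text
clock: 9.48
tool_pos: [0.6104, 0.176, 0.058]
orientation: [-90.0, -0.2, 25.0]
force: [-0.5, 2.4, 0.8]
opening: 0.0497
```

Gripped at 49.7 mm. Lifting slowly.

Request:
{"fn": "step_arm", "kwargs": {
  "rows": [
    [[-1,0,0,0.5,0,0,0],[-1,0.05,0,0.8,0,0,0],[-1,0.05,0,1,0,0,0],[-1,0,0,1.5,0,0,0],[-1,0,0,2,0,0,0],[-1,0,0,2,0,0,0],[-1,0,0,2,0,0,0],[-1,0,0,2,0,0,0],[-1,0,0,1,0,0,0],[-1,0,0,0,0,0,0]]
  ]
}}

```text
clock: 10.72
tool_pos: [0.6116, 0.176, 0.1869]
orientation: [-89.9, -0.3, 25.0]
force: [-0.3, -0.5, -5.4]
opening: 0.0499
```

```bash
python3 - <<'E'
from h import *
t=snap("side","s6"); o=ctrl.get_obs(); print(o["clock"],o["tool_pos"],o["orientation"],o["force"],o["opening"],o["joint_pos"].round(0))
print(proj("side",o["tool_pos"]))
cv2.imwrite("pics/c6.png",cv2.resize(t[80:240,220:380],(600,600),interpolation=2))
E
```

```text
10.775 [0.61103635 0.17577989 0.18588434] [-89.94142853  -0.1988319   24.98498605] [-0.31191662  0.48529648 -5.31270619] 0.049840244597222826 [ 34.  18.  -8.  -0. -63. -99.]
[309.02632013 129.59391981]
```

View pics/c6.png

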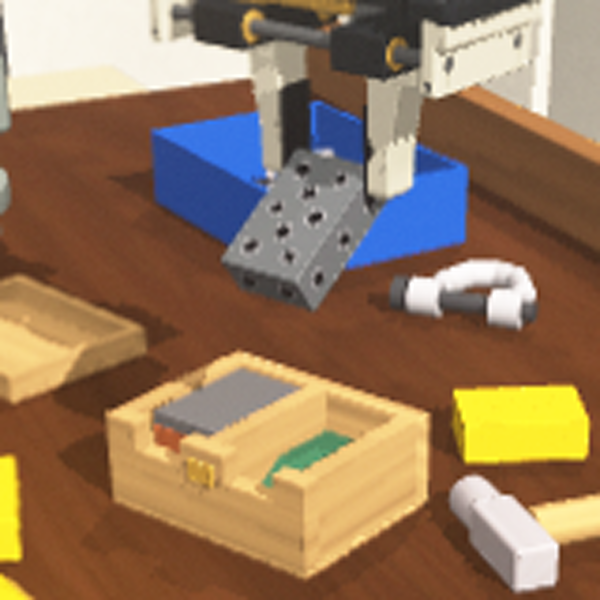

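The block is lifted clear and hangs tilted. I'll measure its tilt in the grip from the left long edge, using crop points about (226,260) and (297,150).

```bash
cat > tilt.py <<'E'
from h import *
def tilt(edges,tcp,yaw,img="side"):
    y=np.radians(yaw); n=np.array([-np.sin(y),np.cos(y),0]); ex=np.array([np.cos(y),np.sin(y),0])
    for uvs,off in edges:
        Q=[]
        for uv in uvs:
            o,d=ray(img,uv); Q.append(o+d*((n@tcp+off-n@o)/(n@d)))
        v=Q[1]-Q[0]; print("edge len",np.linalg.norm(v),"tilt",np.degrees(np.arctan2(v[2],v@ex)))
        for q in Q: print("  rel TCP x,z (mm)",((q-tcp)@ex*1000).round(1),((q-tcp)[2]*1000).round(1))
E
python3 - <<'E'
from tilt import *
c=lambda x,y:(220+x/3.75,80+y/3.75)
tilt([([c(224,260),c(298,150)],.025),([c(318,308),c(382,205)],-.025),([c(305,278),c(318,308)],-.025)],np.array([.611,.1758,.186]),25)
E
```

```text
edge len 0.07315313523646172 tilt 35.142689643207525
  rel TCP x,z (mm) -58.0 -28.6
  rel TCP x,z (mm) 1.9 13.5
edge len 0.06562093356547559 tilt 36.734117724868725
  rel TCP x,z (mm) -44.6 -46.4
  rel TCP x,z (mm) 8.0 -7.1
edge len 0.0210970220757152 tilt -62.884666400778336
  rel TCP x,z (mm) -54.2 -27.6
  rel TCP x,z (mm) -44.6 -46.4
```

Tilt is 35–36° and nothing has slipped. Carrying the block to above the target and yawing -30.8°.

Request:
{"fn": "step_arm", "kwargs": {
  "rows": [
    [[-1,-0.2,-1.5,0,0,0,-2],[-1,-0.4,-3.2,0,0,0,-3],[-1,-0.4,-3.2,0,0,0,-3],[-1,-0.5,-3.2,0,0,0,-3],[-1,-0.5,-3.2,0,0,0,-3],[-1,-0.5,-3.2,0,0,0,-3],[-1,-0.5,-3.2,0,0,0,-3],[-1,-0.4,-3.2,0,0,0,-3],[-1,-0.4,-3.2,0,0,0,-3],[-1,-0.2,-3.2,0,0,0,-3],[-1,-0.2,-1.5,0,0,0,-1.8],[-1,0,0,0,0,0,0]]
  ]
}}

```text
clock: 12.28
tool_pos: [0.5685, -0.1432, 0.1853]
orientation: [-90.0, -0.1, -5.9]
force: [0.6, -0.2, -4.7]
opening: 0.0494
```

Request:
{"fn": "step_arm", "kwargs": {
  "rows": [
    [[-1,0,0,0,0.5,5,0],[-1,0,0,0,0.6,6,0],[-1,0,0,0,0.6,6,0],[-1,0,0,0,0.6,6,0],[-1,0,0,0,0.6,6,0],[-1,0,0,0,0.6,6,0],[-1,0,0,0,0,0,0],[-1,0,0,0,0,0,0]]
  ]
}}

```text
clock: 13.28
tool_pos: [0.5698, -0.1418, 0.1856]
orientation: [-90.0, 34.8, -5.8]
force: [-0.2, 0.1, -4.6]
opening: 0.0499
```

```bash
python3 - <<'E'
from h import *
t=snap("side","s7"); o=ctrl.get_obs(); print(o["clock"],o["tool_pos"],o["orientation"],o["force"],o["opening"],o["joint_pos"].round(0))
print(proj("side",o["tool_pos"]))
cv2.imwrite("pics/c7.png",cv2.resize(t[150:350,300:500],(600,600),interpolation=2))
E
```

```text
13.325 [ 0.56961049 -0.14188023  0.18645339] [-90.02859654  34.79611447  -5.79491995] [-0.28050857  1.00928172 -5.16126933] 0.04975958916652321 [   2.   36.   14.   -5. -102.  -97.]
[385.1807454  200.05033776]
```

View pics/c7.png

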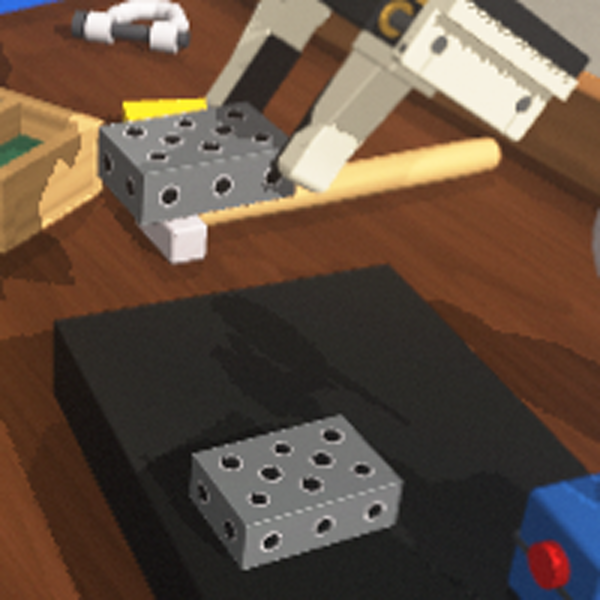

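The block looks nearly level above the plate and parallel to the mate. Checking numerically with its near side edges, crop points (143,224)–(295,193).

```bash
python3 - <<'E'
from tilt import *
c=lambda x,y:(300+x/3,150+y/3)
tilt([([c(143,224),c(295,193)],-.025),([c(143,172),c(143,224)],-.025)],np.array([.5696,-.1419,.1862]),-5.8)
E
```

```text
edge len 0.07413794671966129 tilt 0.2490431232597636
  rel TCP x,z (mm) -67.0 -10.8
  rel TCP x,z (mm) 7.2 -10.5
edge len 0.025109888222333294 tilt -87.91688864851464
  rel TCP x,z (mm) -67.9 14.3
  rel TCP x,z (mm) -67.0 -10.8
```

Level within about 0.3°, and the sizes check out. Lowering to about 8 mm above the plate.

Request:
{"fn": "step_arm", "kwargs": {
  "rows": [
    [[-1,0.2,-0.05,-1.5,0,0,0],[-1,0,0,-2,0,0,0],[-1,0,0,-2,0,0,0],[-1,0,0,-2,0,0,0],[-1,0,0,-1.5,0,0,0],[-1,0,0,-1,0,0,0],[-1,0,0,-0.5,0,0,0],[-1,0,0,0,0,0,0],[-1,0,0,0,0,0,0]]
  ]
}}

```text
clock: 14.45
tool_pos: [0.5717, -0.1427, 0.0815]
orientation: [-90.0, 34.9, -5.8]
force: [0.3, 0.4, -5.1]
opening: 0.0498
```

Request:
{"fn": "step_arm", "kwargs": {
  "rows": [
    [[-1,0,0,-0.2,0,0,0],[-1,0,0,-0.15,0,0,0],[-1,0,0,-0.1,0,0,0],[-1,0,0,0,0,0,0]]
  ]
}}

```text
clock: 14.95
tool_pos: [0.5712, -0.1427, 0.0763]
orientation: [-90.0, 35.0, -5.8]
force: [-0.2, 0.3, -5.2]
opening: 0.0494
```

Request:
{"fn": "step_arm", "kwargs": {
  "rows": [
    [[-1,0,0,-0.1,0,0,0],[-1,0,0,-0.1,0,0,0],[-1,0,0,0,0,0,0]]
  ]
}}

```text
clock: 15.32
tool_pos: [0.5713, -0.1426, 0.0745]
orientation: [-90.0, 35.0, -5.8]
force: [-0.1, 0.5, -5.0]
opening: 0.0492
```

Request:
{"fn": "step_arm", "kwargs": {
  "rows": [
    [[-1,0,0,-0.07,0,0,0],[-1,0,0,-0.05,0,0,0],[-1,0,0,0,0,0,0]]
  ]
}}

```text
clock: 15.7
tool_pos: [0.5713, -0.1427, 0.0744]
orientation: [-90.0, 35.0, -5.8]
force: [1.0, 2.1, 5.0]
opening: 0.0494
```

Contact is made gently (about 10 N). Releasing with a partial opening to keep clear of the mate, then backing off along the tool.

Request:
{"fn": "step_arm", "kwargs": {
  "rows": [
    [[0.4,0,0,0,0,0,0],[0.4,0,0,0,0,0,0],[0.4,0,0,0,0,0,0],[0.4,0,0,0,0,0,0]]
  ]
}}

```text
clock: 16.2
tool_pos: [0.5713, -0.1427, 0.0731]
orientation: [-90.0, 35.0, -5.8]
force: [-0.2, -0.1, 1.2]
opening: 0.0612
```

Request:
{"fn": "step_arm", "kwargs": {
  "rows": [
    [[0.4,0.3,0,0.5,0,0,0],[0.4,0.9,-0.1,1.4,0,0,0],[0.4,2,-0.2,3,0,0,0],[0.4,2,-0.2,3,0,0,0],[0.4,2,0,4,0,0,0],[0.4,0,3,4,0,0,0],[0.4,0,4,4,0,0,0],[0.4,0,5,2,0,0,0],[0.4,0,5,0,0,0,0],[0.4,0,5,0,0,0,0],[0.4,0,0,0,0,0,0]]
  ]
}}

```text
clock: 17.58
tool_pos: [0.6435, 0.0762, 0.2934]
orientation: [-89.9, 34.9, -5.5]
force: [-0.5, -1.1, 0.1]
opening: 0.0614
```

```bash
python3 - <<'E'
from h import *
im=snap("top","t8"); s=snap("side","s8"); o=ctrl.get_obs(); print(o["clock"],o["tool_pos"],o["force"],o["opening"])
hsv=cv2.cvtColor(im,cv2.COLOR_BGR2HSV); S,V=hsv[...,1],hsv[...,2]
m=((S<25)&(V>130)).astype(np.uint8)*255; m[:200]=0;m[280:]=0;m[:,:335]=0;m[:,472:]=0
m=cv2.morphologyEx(m,cv2.MORPH_CLOSE,np.ones((7,7)))
for c in cv2.findContours(m,0,2)[0]:
    if cv2.contourArea(c)>200:
        P=np.array([onplane("top",p[0],.087)[:2] for p in c]).astype(np.float32); print(cv2.boundingRect(c),cv2.minAreaRect(P*1000))
a=cv2.resize(im[90:330,240:560],(400,300));b=cv2.resize(s,(400,300)); cv2.imwrite("pics/c8.png",np.hstack([a,b]))
E
```

```text
17.675 [0.64354684 0.07283687 0.29314255] [ 0.5626591   0.24394945 -0.62573749] 0.06150023661151051
(429, 217, 32, 47) ((531.7268676757812, -240.04652404785156), (50.29476547241211, 75.39645385742188), 84.25289154052734)
(369, 212, 34, 48) ((539.748779296875, -140.11024475097656), (50.96516799926758, 75.8067398071289), 83.93080139160156)
```

View pics/c8.png

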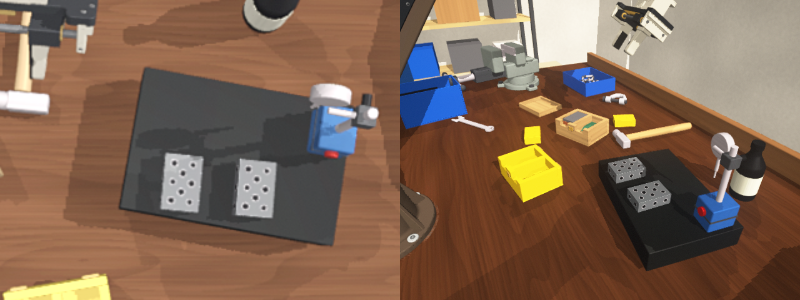

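Relative to the mate, the block is at x ≈ -2 mm, y ≈ 100 mm, with a 0.3° difference in yaw. The robot is clear, so I'm handing in.

```bash
python3 -c "
from plant import ctrl
print(ctrl.close_job())"
```

```text
the job is handed in; nothing more can be done
None
```

The block now lies flat on the granite plate beside its mate, and I handed the job in at about 17.7 s of the 48 s allowed. The hand-in gives no verdict.

I pressed the notch end with the shut fingers until the block tipped. After backing off, a picture showed it staying tipped. I gripped the raised end (49.7 mm across) and lifted it clear; its tilt then measured about 35–36°, with no slip. I levelled it over the plate and set it down with about 10 N of contact force, then released it and moved the arm away.

**Final top-view check, block relative to mate:**

| Check | Measured | Allowed |
|---|---|---|
| Ends (x offset) | about -2 mm | ±12 mm |
| Centre distance (y) | about 100 mm (gap about 50 mm) | 85–118 mm (gap 35–68 mm) |
| Yaw difference | about 0.3° | 5.7° (0.1 rad) |

- **Mate:** it measured within 0.3 mm of its first position.
- **Stone and gauge stand:** they look undisturbed in the last picture, but I did not re-measure them.
- **Flatness on the plate:** I judged this from the picture and the touchdown force, and did not measure it separately.
- **First press approach:** a 25° tilt brought the wrist close to singular, so the tool drifted by up to about 3 cm above the case. I cut the tilt to about 10° before pressing, and nothing was touched.

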